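# Unlock the desktop chest and open its drawer

## Robot

A 6-joint arm with a two-finger parallel gripper is mounted at the origin on the work surface; the furniture and walls round the work are solid. World frame = base frame: x ahead of the robot, y to its left, z up, the work surface at z = 0. Lengths are in m, angles in rad, forces in N, time in s.
With the tool pointing down it reaches from about 0.325 to 0.775 m from the base axis. Payload 5.5 kg.
Tool frame: the origin (TCP) lies between the finger pads; the fingertips stand 8 mm ahead of it and the grasp point (between the pads) lies 11 mm behind it (tcp_to_tips is the distance from the TCP to the fingertips, in m); z points along the fingers, y is the line along which they close (so a half turn about z gives the same grasp; the last joint's range is limited). The gripper opens to 88 mm and grips with 3 to 60 N. Pads are 20 mm wide; open, the fingers measure 115 mm over their backs; the gripper's body (75 mm by 178 mm) begins 61 mm behind the grasp point.
Start: joints at [-1.273, 0.091, 1.231, -0, 1.82, -0.057], TCP at [0.208, -0.563, 0.231] pointing down, gripper open.
Joint ranges: [-2.87, 2.87], [-0.86, 2.18], [0.17, 2.46], [-1.51, 4.65], [0.06, 2.69], [-2.65, 2.65]. Speed limits (rad/s): [2.57, 2.57, 3.01, 3.14, 3.14, 3.14].

## Interface

Orientations are given as a unit quaternion [w, x, y, z].
In Python, from bench import * gives the robot as it stands. Calls block until the motion is done:
- move_to(position, orientation): joint-space move of the TCP to a pose.
- move_l(position, speed=0.15, orientation=None): straight line of the TCP; orientation=None keeps the orientation; speed is the mean speed in m/s.
- movej(angles): joint-space move.
- gripper_open() and close(): open the fingers fully, or close them until they stop; the grip force is fixed at half the most.
- hold(seconds).
- inverse_kinematics(position, orientation): joint angles nearest the present ones, or None.
- state(): the state.
- get_image(name): name is "scene" or "top" or "wrist"; returns a dict with "frame" (480x640x3 uint8, blue, green, red), "depth" (480x640 float32, m along the optical axis (not along the pixel's ray), 0 where there is no reading), "camera_matrix" (3x3 intrinsics, pixels), "k1" (the pictures are not rectified: a ray, as slopes to the right and down, at radius r is drawn at 1 + k1 r^2 times it, then the intrinsics apply), "view" (4x4, takes a point from world to camera coordinates). Camera axes: x right, y up, looking along -z (the intrinsics and any distortion apply to the point x, -y, -z); pixel columns grow to the right and rows downward; lengths in m; the calibration is good to about 2 mm. A picture is of the moment at which its call begins.
A pose or a line that the arm cannot do raises IKError and nothing moves.
- job_done(): hands the job in; it is judged then, once.
The state is a dict: "time": time; "joint_pos": joint angles; "dq": joint speeds; "joint_torque": joint torques, N m; "ee_pos": TCP position; "ee_rot": TCP orientation; "ft_force": force on the tool from outside, world axes, zero at the start; "moment": the same for the moment, N m; "finger_gap": finger opening in m; "finger_force": force on a finger pad.
Only numpy, scipy, OpenCV 4.12 (cv2) and the standard library are available. Lean on these libraries where they do the work, as an engineer would, in place of code of your own. Each camera call takes 0.05 s, during which the arm holds its last target. There are 200 camera calls.

## Task

Take the steel key from the desk tidy, push it gently fully home in the lock on top of the little wooden chest, feeling for the keyhole because the lock sits loosely in the top, and turn it a quarter turn clockwise until the hidden bolt lets the drawer spring ajar. Leave the key in the lock and pull the drawer well open by its steel bar, at least 7 cm, without forcing anything or disturbing the rest of the desk.

Things in the scene. Friction and masses are not known exactly. Their poses are not given: they have to be found in the camera images.
- key: loose steel safe key, 60 g, standing in the tidy's slot, its collar on the tidy's top. Origin on its axis at the underside of the collar (15 mm across, 4 mm high), the face that seats on the lock plate; z points up to the bow. Works either way round (half turn). It turns in the lock only within 3 mm of home; once turned it cannot be drawn out. No more than 40 N between key and chest
- key_bow (a point): middle of the key's upright ring bow, 22.5 mm above the key's origin: 33 mm wide along the key's x, 8.6 mm thick along its y (pinch it across this), from 4 to 41 mm above the origin, so fingertips must stay 4 mm above the origin to clear the collar
- key_tip (a point): lower end of the key, 27 mm below its origin. The double bit, 24 mm along the key's x and 6 mm along its y, reaches from here 12 mm up; above it a shank 6 mm in diameter
- tidy: fixed wooden desk tidy, 60 mm (x) by 122 mm (y), origin under its middle; the end at +y is a block 40 mm high with the key's slot (along the tidy's x, 1.5 mm play a side, 33 mm deep) centred at [0, 0.030, 0.040] in its frame; the end at -y is a tray 30 mm high with an eraser in it
- chest: fixed one-drawer dark wooden chest, 190 mm deep (x), 192 mm wide (y), 95 mm high, origin under its middle; its front, with the drawer and its bar, faces its own -x
- chest_keyhole (a point): nominal keyhole centre on the face of the 68 mm square steel lock plate, 98 mm above the desk. The lock floats in an oversize cut-out: the true keyhole lies up to 3.5 mm off along the chest's x and 4.5 mm along its y, skewed up to 0.04 rad, same height; find it by feel. It is a slot, 25.8 mm along the chest's x, 8.4 mm along its y (0.9 and 1.2 mm play a side), square-edged, 12 mm deep
- chest_rotor (a point): 33 mm below the nominal keyhole, foot of the rotor under the plate that takes the bit. Home is when the collar rests on the plate (key's origin at the height of chest_keyhole). Then the key turns clockwise seen from above against some 0.1 N m; the bolt lets go somewhere between 0.2 and 1.25 rad, the rotor stops at 1.5 rad and stays where it is left
- chest_drawer (a joint): how far the drawer is out, m: 0 shut (a locked drawer has up to 0.010 of play), at most 0.10. Locked by the bolt at first; when the bolt is drawn a spring pushes it out to about 0.025, and it stays where it is left beyond that; some 3 to 6 N pull it on
- chest_pull (a point): middle of the drawer's steel bar handle: bar 10 mm thick, along the chest's y, straight for 68 mm, 36 mm in front of the drawer front (31 mm clear behind it), 64 mm above the desk, 31 mm below the chest's top, whose edge lies 34 mm behind the bar when shut; moves with the drawer towards the chest's -x. 60 mm of clear air below the bar
- ink_bottle: square blue ink bottle with a black cap, 48 by 48 by 60 mm, loose, standing at the right of the tidy; leave it alone. Origin under its middle
- glue_stick: yellow glue stick, 25 mm in diameter, 91 mm high, loose, standing at the right of the tidy; leave it alone. Origin under its middle

How it is judged:
By the outcome, as a careful person would: the job done as asked, in the order asked, and still so for the second after the job is handed in, with the robot touching nothing.
It also fails if it takes over 72 s, if anything falls off the work surface, if the arm or the gripper's body presses on something with over 40 N, if the wrist force passes 120 N, or if a joint passes its speed limit or range.

## Working session

There is one attempt and no reset: what is moved stays moved. The work goes in short steps, each a Python script; the robot and the scene stay as the last script left them, time stands still between calls to the robot, and variables do not carry over. Pictures are saved under pics/ and viewed, at most 10 in all, crops included, and the job is handed in when it is done.

```bash
ls; mkdir -p pics; python3 - <<'E'
from bench import *
import cv2,numpy as np,pickle
d={}
for n in("scene","top"):
    d[n]=get_image(n); cv2.imwrite(f"pics/{n}0.png",d[n]["frame"])
    print(n,d[n]["camera_matrix"].tolist(),d[n]["k1"],d[n]["view"].round(4).tolist())
pickle.dump(d,open("im0.pkl","wb"))
print(state())
E
```

```text
pics
scene [[547.6117077734654, 0.0, 313.67189675057097], [0.0, 547.6117077734654, 238.26235138475033], [0.0, 0.0, 1.0]] -0.006378046104057278 [[-0.7979, -0.6029, -0.0004, 0.3199], [0.3404, -0.451, 0.8251, -0.2901], [-0.4976, 0.6582, 0.565, -0.7061], [0.0, 0.0, 0.0, 1.0]]
top [[509.0106599551057, 0.0, 323.09647936552074], [0.0, 509.0106599551057, 232.4559107922454], [0.0, 0.0, 1.0]] 0.028816000181832006 [[-0.0161, -0.9997, 0.019, -0.1267], [0.9985, -0.0151, 0.0518, -0.497], [-0.0515, 0.0198, 0.9985, -1.0834], [0.0, 0.0, 0.0, 1.0]]
{'time': 0.1, 'joint_pos': array([-1.27274132e+00,  9.18150500e-02,  1.23174214e+00,  3.36432155e-06,
        1.81980881e+00, -5.66671728e-02]), 'dq': array([-0.00065139, -0.00157304, -0.00231427,  0.00047568,  0.00020043,
        0.00040678]), 'joint_torque': array([ 2.86168019e-03, -4.47857201e+01, -4.07570171e+01,  7.01341149e-02,
        2.83796206e-02, -1.11938864e-04]), 'ee_pos': array([ 0.208343  , -0.56240237,  0.22961427]), 'ee_rot': array([-8.80419628e-04,  9.84312250e-01,  1.76433015e-01, -1.05137695e-04]), 'ft_force': array([-0.09378868,  0.78822767, -0.11747117]), 'moment': array([ 0.01742517, -0.02134825, -0.01659837]), 'finger_force': 0.0, 'finger_gap': 0.08806789026980562}
```

View pics/scene0.png

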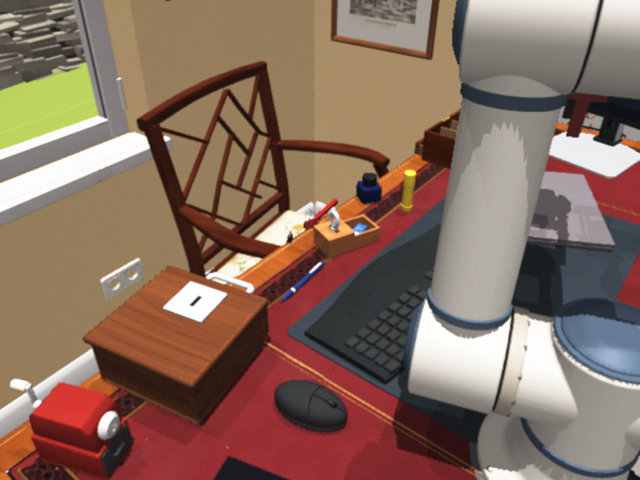

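View pics/top0.png

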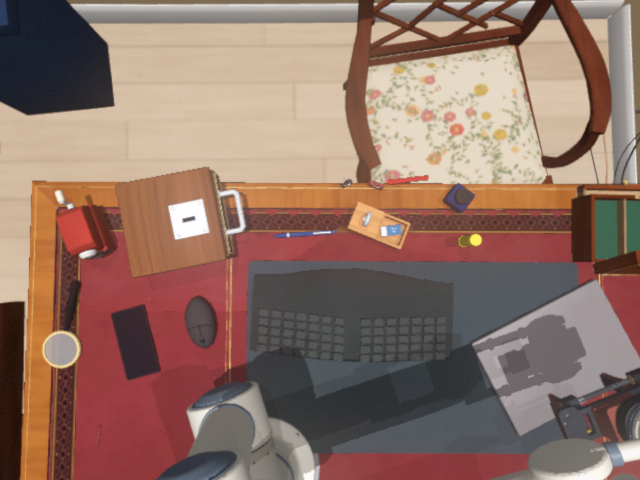

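Top view: chest at (175,222) with plate at (189,219) and bar to the right at (236,212), so its front faces world -y. The tidy is at (380,225) with the key at its left end (368,219), ink bottle at (459,197), glue at (470,240).

```bash
cat > h.py <<'E'
import cv2,numpy as np
def ray(im,uv):
    K=im["camera_matrix"];V=im["view"]
    d=(np.atleast_2d(uv).astype(float)-[K[0,2],K[1,2]])/[K[0,0],K[1,1]]
    s=d.copy()
    for _ in range(20): s=d/(1+im["k1"]*(s**2).sum(1,keepdims=True))
    R=V[:3,:3]; o=-R.T@V[:3,3]
    D=np.c_[s[:,0],-s[:,1],-np.ones(len(s))]@R
    return o,D
def plane(im,uv,z):
    o,D=ray(im,uv); return o+D*((z-o[2])/D[:,2])[:,None]
def two(a,ua,b,ub):
    o1,d1=ray(a,ua);o2,d2=ray(b,ub)
    d1=d1[0]/np.linalg.norm(d1[0]);d2=d2[0]/np.linalg.norm(d2[0])
    t=np.linalg.lstsq(np.c_[d1,-d2],o2-o1,rcond=None)[0]
    p,q=o1+t[0]*d1,o2+t[1]*d2
    return (p+q)/2,np.linalg.norm(p-q)
def rect(im,mask,z):
    c=max(cv2.findContours(mask.astype(np.uint8),0,cv2.CHAIN_APPROX_NONE)[0],key=cv2.contourArea)
    P=plane(im,c[:,0,:],z)[:,:2]
    (x,y),(w,h),a=cv2.minAreaRect((P*1000).astype(np.float32))
    return x/1000,y/1000,w,h,a
E
python3 - <<'E'
from h import *;import pickle
d=pickle.load(open("im0.pkl","rb"))
for n,box in(("top",(165,195,215,245)),("scene",(155,275,235,330))):
    im=d[n];f=im["frame"].astype(int);x0,y0,x1,y1=box
    m=np.zeros(f.shape[:2],bool);m[y0:y1,x0:x1]=True
    sat=f.max(2)-f.min(2)
    pm=m&(f.min(2)>150)&(sat<40)
    print(n,"plate",rect(im,pm,.098))
    hm=(f.max(2)<90)&m
    # hole = dark inside filled plate
    c=max(cv2.findContours(pm.astype(np.uint8),0,1)[0],key=cv2.contourArea)
    fill=np.zeros(f.shape[:2],np.uint8);cv2.drawContours(fill,[cv2.convexHull(c)],-1,1,-1)
    fill=cv2.erode(fill,np.ones((7,7)))
    hm=(fill>0)&(f.min(2)<110); print("hole",rect(im,hm,.098),hm.sum())
f=d["top"]["frame"]
a=cv2.resize(f[190:260,335:425],None,fx=6,fy=6,interpolation=2)
f=d["scene"]["frame"];b=cv2.resize(f[190:262,300:390],None,fx=6,fy=6,interpolation=2)
c=np.zeros((max(len(a),len(b)),540,3),np.uint8);
cv2.imwrite("pics/a.png",cv2.resize(np.hstack([cv2.copyMakeBorder(a,0,len(b)-len(a),0,0,0),b]),(800,320)))
for n,hm_ in(("top",[(352,199),(372,202),(412,218),(404,249)]),):
    print(plane(d[n],hm_,.04).round(3))
E
```

```text
top plate (0.5217797241210937, 0.13338824462890625, 70.10543060302734, 70.35831451416016, 11.32026195526123)
hole (0.5217801513671875, 0.13315426635742186, 4.289822578430176, 18.427946090698242, 10.65155029296875) 23
scene plate (0.5209923095703125, 0.13583413696289062, 70.53374481201172, 70.46368408203125, 11.321976661682129)
hole (0.5203494873046876, 0.13617472839355468, 2.722902297973633, 20.169748306274414, 11.311760902404785) 25
[[ 0.564 -0.196  0.04 ]
 [ 0.557 -0.238  0.04 ]
 [ 0.521 -0.322  0.04 ]
 [ 0.456 -0.304  0.04 ]]
```

View pics/a.png

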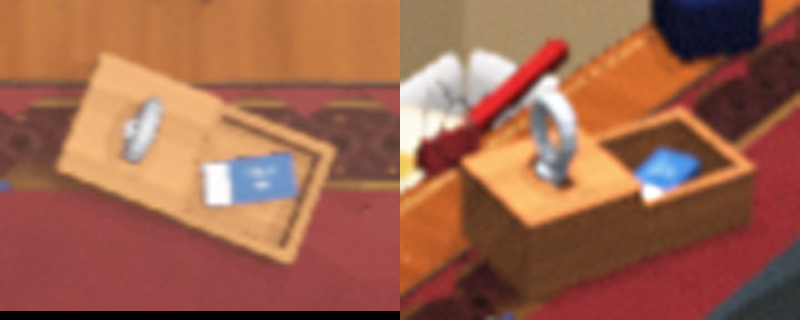

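Zoom: key stands in block at the left of the tidy, ring bow clear; tidy corners at top pixels ≈(357.5,202), (348.5,228), (410,223), (401,249). Now IK options, then a wrist look at the key and at the lock.

```bash
cat >> h.py <<'E'
def quat(psi): return np.array([0,np.cos(psi/2),np.sin(psi/2),0.])
E
python3 - <<'E'
from h import *;from bench import *;import pickle
d=pickle.load(open("im0.pkl","rb"));t=d["top"]
A=plane(t,[(357.5,202.4),(348.5,228.3)],.04);B=plane(t,[(410.4,223.3),(400.7,249)],.03)
print(A.round(4),B.round(4)); ax=(A.mean(0)-B.mean(0))[:2];L=np.linalg.norm(ax);yaw=np.arctan2(ax[1],ax[0])-np.pi/2
C=(A.mean(0)+B.mean(0))[:2]/2;k=C+.03*ax/L
print("C",C,"L",L,"w",np.linalg.norm(A[0]-A[1]),"yaw",yaw,"key",k)
for p in (yaw,yaw+np.pi,yaw-np.pi): print("tidy",p,inverse_kinematics([*k,.2],quat(p)))
c=np.radians(101.3)
for p in (c,c-np.pi/2,c-np.pi,c-1.5*np.pi,c+np.pi,c+np.pi/2): print("lock",p,inverse_kinematics([.5215,.1345,.15],quat(p)))
move_to([*k,.2],quat(yaw)) if inverse_kinematics([*k,.2],quat(yaw)) is not None else 0
im=get_image("wrist");cv2.imwrite("pics/w1.png",im["frame"]);pickle.dump(im,open("w1.pkl","wb"));print(im["view"].round(3).tolist(),im["camera_matrix"].round(1).tolist(),state()["time"])
E
```

```text
[[ 0.5561 -0.2077  0.04  ]
 [ 0.5016 -0.1876  0.04  ]] [[ 0.5109 -0.3206  0.03  ]
 [ 0.4564 -0.2986  0.03  ]]
C [ 0.50626652 -0.25362414] L 0.12070209818199645 w 0.05812307827632555 yaw -0.3839741035334747 key [ 0.51750476 -0.22580864]
tidy -0.3839741035334747 [-4.71690855e-01 -8.39020185e-03  1.38700628e+00 -4.44089210e-16
  1.76297658e+00  1.48307958e+00]
tidy 2.7576185500563186 [-4.71690855e-01 -8.39020185e-03  1.38700628e+00 -4.44089210e-16
  1.76297658e+00 -1.65851308e+00]
tidy -3.5255667571232676 [-4.71690855e-01 -8.39020185e-03  1.38700628e+00 -4.44089210e-16
  1.76297658e+00 -1.65851308e+00]
lock 1.7680185322702557 [ 1.89236575e-01 -7.55364069e-02  1.54055833e+00 -4.44089210e-16
  1.67657074e+00 -7.98563090e-03]
lock 0.19722220547535918 [ 1.89236575e-01 -7.55364069e-02  1.54055833e+00 -4.44089210e-16
  1.67657074e+00  1.56281070e+00]
lock -1.3735741213195374 None
lock -2.9443704481144337 [ 1.89236575e-01 -7.55364069e-02  1.54055833e+00 -4.44089210e-16
  1.67657074e+00 -1.57878196e+00]
lock 4.909611185860049 None
lock 3.3388148590651525 [ 1.89236575e-01 -7.55364069e-02  1.54055833e+00 -4.44089210e-16
  1.67657074e+00 -1.57878196e+00]
[[-0.375, -0.927, 0.001, -0.016], [0.896, -0.363, -0.255, -0.523], [0.237, -0.094, 0.967, -0.504], [0.0, 0.0, 0.0, 1.0]] [[421.5, 0.0, 326.0], [0.0, 421.5, 236.3], [0.0, 0.0, 1.0]] 1.825
```

View pics/w1.png

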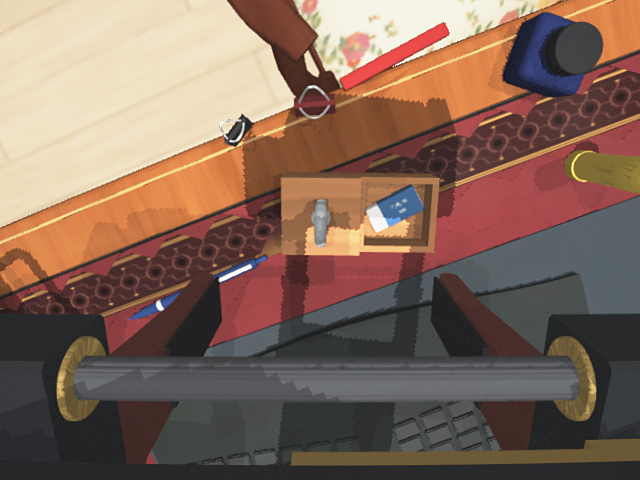

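Wrist view: tidy square to the image, block's left edge at (281,178)–(280,254), tray's right edge (439,177)–(435,250), key bow at (320,221).

```bash
python3 - <<'E'
from h import *;import pickle
w=pickle.load(open("w1.pkl","rb"));d=pickle.load(open("im0.pkl","rb"))
f=w["frame"].astype(int);hsv=cv2.cvtColor(w["frame"],cv2.COLOR_BGR2HSV)
m=np.zeros(f.shape[:2],bool);m[160:270,265:455]=1
wood=m&(hsv[...,0]>8)&(hsv[...,0]<20)&(hsv[...,1]>100)&(hsv[...,2]>120)
for z in(.04,.03):print("tidy",rect(w,cv2.morphologyEx(wood.astype(np.uint8),cv2.MORPH_OPEN,np.ones((5,5))),z))
km=np.zeros_like(m);km[190:252,300:342]=1
km&=(hsv[...,1]<70)&(hsv[...,2]>60)
ys,xs=np.nonzero(km);print("bow px",xs.min(),xs.max(),ys.min(),ys.max(),xs.mean(),ys.mean())
print(plane(w,[(xs.mean(),ys.mean())],.062).round(4))
A=plane(w,[(281,178),(280,254)],.04);B=plane(w,[(439,177),(435,250)],.03);print(A.round(4),B.round(4))
ax=(A.mean(0)-B.mean(0))[:2];L=np.linalg.norm(ax);print(L,"yaw",np.arctan2(*ax[::-1])-np.pi/2,"slot",A.mean(0)[:2]-.031*ax/L)
# top+scene bow
def bow(im,box):
    x0,y0,x1,y1=box;h=cv2.cvtColor(im["frame"],cv2.COLOR_BGR2HSV)[y0:y1,x0:x1]
    q=(h[...,1]<70)&(h[...,2]>90);y,x=np.nonzero(q);print(q.sum(),x.min()+x0,x.max()+x0,y.min()+y0,y.max()+y0);return((x.min()+x.max())/2+x0,(y.min()+y.max())/2+y0)
a=bow(d["top"],(360,208,374,229));b=bow(d["scene"],(328,204,344,232))
print(a,b,two(d["top"],a,d["scene"],b),two(d["top"],a,w,((xs.min()+xs.max())/2,(ys.min()+ys.max())/2)))
# chest edges in top image (z=.095)
h=cv2.cvtColor(d["top"]["frame"],cv2.COLOR_BGR2HSV)
cm=np.zeros(h.shape[:2],np.uint8);cm[160:285,105:232]=1
cm&=((h[...,0]<16)&(h[...,1]>90)&(h[...,2]>40)&(h[...,2]<190)).astype(np.uint8)
cv2.imwrite("pics/cm.png",cv2.resize(np.hstack([d["top"]["frame"][160:285,105:250],cv2.cvtColor(cm[160:285,105:250]*255,8)]),None,fx=2.7,fy=2.7))
E
```

```text
tidy (0.5118455200195312, -0.24438555908203125, 131.88427734375, 60.7001838684082, 67.99356842041016)
tidy (0.5096304931640625, -0.24413482666015626, 136.0826873779297, 62.632530212402344, 67.99359130859375)
bow px 311 330 199 247 320.30283911671927 221.7776025236593
[[ 0.5213 -0.224   0.062 ]]
[[ 0.5587 -0.2074  0.04  ]
 [ 0.5048 -0.183   0.04  ]] [[ 0.5132 -0.3189  0.03  ]
 [ 0.4586 -0.2976  0.03  ]]
0.12201301130443351 yaw -0.3853226755804615 slot [ 0.52010929 -0.22392745]
81 363 371 212 225
176 328 339 207 230
(np.float64(367.0), np.float64(218.5)) (np.float64(333.5), np.float64(218.5)) (array([ 0.52068454, -0.22441765,  0.06128677]), np.float64(0.0014767246901063256)) (array([ 0.52027777, -0.22427101,  0.06256769]), np.float64(0.001045770746325708))
```

View pics/cm.png

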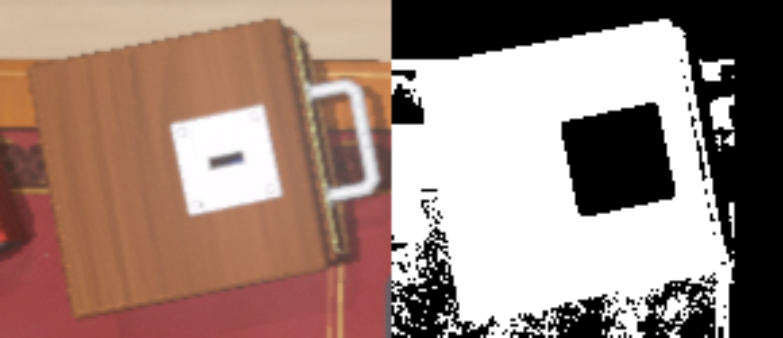

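Bow triangulates to (0.5206,−0.2242,0.062), matching the expected height 0.0625; two sources agree within 1 mm. The crop shows the chest's front top edge from (280,18) to (330,268), with the bar on the right. Grasp now.

```bash
python3 - <<'E'
from h import *;from bench import *;import pickle
d=pickle.load(open("im0.pkl","rb"))
P=plane(d["top"],np.array([(30,65),(280,18),(333,268),(75,318)])/2.7+[105,160],.095);print(P.round(4))
for a,b in((0,1),(3,2),(2,1),(3,0)):
    v=P[b]-P[a];print(np.linalg.norm(v),np.degrees(np.arctan2(v[1],v[0])))
def s(t):
    x=state();print(t,x["time"],x["ee_pos"].round(4),x["ft_force"].round(2),x["moment"].round(3),round(x["finger_gap"],4),x["finger_force"])
k=[.5206,-.2242]
move_l([*k,.10],.15,quat(-.385));s("above")
move_l([*k,.054],.06);s("down")
close();s("grip")
move_l([*k,.085],.05);s("lift1")
move_l([*k,.16],.12);hold(.2);s("lift2")
im=get_image("wrist");cv2.imwrite("pics/w2.png",im["frame"]);pickle.dump(im,open("w2.pkl","wb"))
E
```

```text
[[0.593  0.2758 0.095 ]
 [0.6259 0.0936 0.095 ]
 [0.4405 0.0559 0.095 ]
 [0.4073 0.2427 0.095 ]]
0.1851257702388509 -79.77492001265105
0.18974726566896452 -79.932746692226
0.18921802565564524 11.496821787530447
0.18864921093289866 10.097148135385865
above 2.6417 [ 0.521  -0.2246  0.1011] [ 0.19 -0.51 -0.23] [0.043 0.018 0.018] 0.0879 0.0
down 3.5583 [ 0.5208 -0.2243  0.0544] [0.1  0.07 0.5 ] [ 0.05   0.034 -0.015] 0.0876 0.0
grip 4.75 [ 0.5206 -0.2242  0.054 ] [ 0.37  0.7  -0.92] [ 0.022  0.044 -0.01 ] 0.0084 29.99996066093445
lift1 5.5167 [ 0.5205 -0.2242  0.0848] [-0.94 -0.13 -1.27] [ 0.017 -0.031 -0.031] 0.0085 29.999904334545135
lift2 6.4917 [ 0.5202 -0.224   0.1588] [ 0.66 -0.27 -1.07] [ 0.072 -0.018 -0.005] 0.0086 29.999903440475464
```

View pics/w2.png

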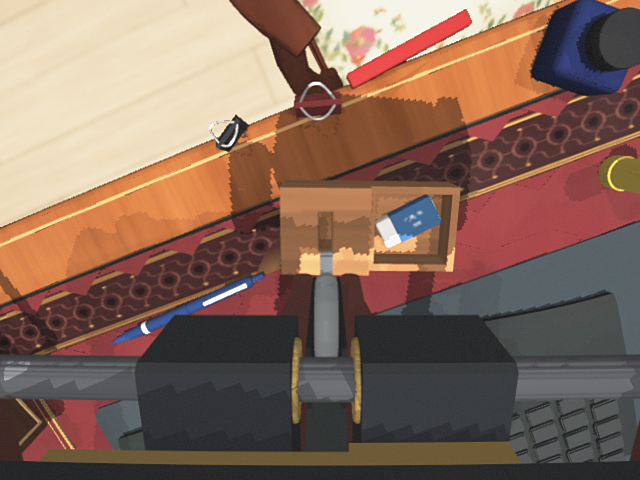

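Key is gripped square and lifted (gap 8.6 mm as specified). Now look at the lock with the wrist camera from above.

```bash
python3 - <<'E'
from h import *;from bench import *;import pickle
psi=np.radians(101.0)
move_l([.5206,-.2242,.26],.2)
move_to([.521,.1345,.26],quat(psi));hold(.3)
im=get_image("wrist");cv2.imwrite("pics/w3.png",im["frame"]);pickle.dump(im,open("w3.pkl","wb"))
x=state();print(x["time"],x["ee_pos"],x["ee_rot"],x["ft_force"])
f=im["frame"].astype(int);m=(f.min(2)>150)&(f.max(2)-f.min(2)<40);m[300:]=0
try:print("plate",rect(im,m,.098))
except Exception as e:print(e)
E
```

```text
8.8833 [0.52114081 0.13400235 0.25996266] [-3.11292560e-05  6.36509702e-01  7.71268693e-01 -3.46545525e-05] [-0.38483867 -0.15607164 -0.75140351]
plate (0.52253564453125, 0.13490447998046876, 68.86138153076172, 68.26002502441406, 10.910496711730957)
```

View pics/w3.png

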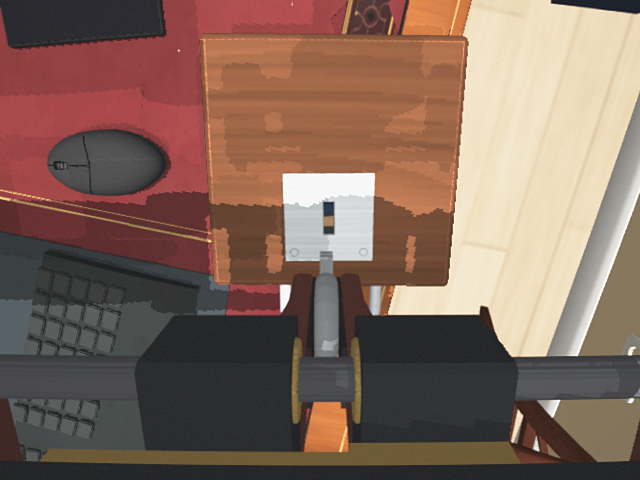

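Wrist view: plate at (329,217), dark slot centred about (328,218), held key just below it. Measure the slot and begin feeling.

```bash
python3 - <<'E'
from h import *;from bench import *;import pickle,time
im=pickle.load(open("w3.pkl","rb"))
f=im["frame"].astype(int);m=np.zeros(f.shape[:2],bool);m[190:245,312:346]=1
hm=m&((f.min(2)<110));print("hole",rect(im,hm,.098),hm.sum(), "z.1",rect(im,hm,.0955)[:2])
r=rect(im,hm,.098)
e=plane(im,[(205,60),(214,270),(465,60),(451,270)],.095)[:,:2]
# chest side edges direction
for a,b in((0,1),(2,3)):
    v=e[a]-e[b];print("chest x dir",np.degrees(np.arctan2(v[1],v[0])))
p=np.array(r[:2]);psi=np.radians(101.0)
z0=None;log=[]
move_l([*p,.15],.15,quat(psi));hold(.2)
F0=state()["ft_force"];print("F0",F0,state()["ee_pos"],state()["time"])
z=.144
move_l([*p,z],.05)
while z>.128:
    z-=.001;move_l([*p,z],.02)
    x=state();F=x["ft_force"]-F0
    print(round(z,4),x["ee_pos"].round(4),F.round(2),x["moment"].round(2),round(x["time"],2))
    if F[2]>4: break
E
```

```text
hole (0.522339111328125, 0.1348719482421875, 7.6294074058532715, 24.35144805908203, 11.150504112243652) 328 z.1 (0.52245556640625, 0.13433665466308595)
chest x dir 99.49931235903227
chest x dir 101.45182689124091
F0 [ 0.0195755  -0.72606799 -1.4182215 ] [0.52290896 0.13497032 0.15136292] 9.9667
0.143 [0.5223 0.1349 0.1429] [0.38 0.52 1.01] [-0.02 -0.06 -0.03] 10.48
0.142 [0.5223 0.1349 0.1419] [-0.38  1.21  1.21] [-0.03 -0.06 -0.  ] 10.73
0.141 [0.5223 0.1349 0.1409] [0.07 0.56 0.06] [-0.11 -0.09 -0.01] 10.98
0.14 [0.5223 0.1349 0.1399] [-0.14  1.06  0.77] [-0.04 -0.07 -0.03] 11.23
0.139 [0.5223 0.1349 0.1389] [-0.41  1.73  0.67] [-0.02 -0.11  0.01] 11.48
0.138 [0.5223 0.1349 0.1379] [0.36 0.23 1.13] [-0.02 -0.06  0.02] 11.73
0.137 [0.5223 0.1349 0.1369] [0.42 0.7  1.18] [-0.05 -0.08  0.01] 11.98
0.136 [0.5223 0.1348 0.1359] [-0.26  1.18 -0.66] [-0.04 -0.04  0.02] 12.23
0.135 [0.5223 0.1349 0.1349] [1.   0.71 0.56] [-0.03 -0.1  -0.03] 12.48
0.134 [0.5223 0.1349 0.1339] [0.15 1.59 0.86] [-0.04 -0.13  0.  ] 12.73
0.133 [0.5223 0.1349 0.1329] [0.12 0.63 0.02] [-0.02 -0.07  0.02] 12.98
0.132 [0.5223 0.1349 0.1319] [-0.12  0.22  1.29] [-0.   -0.11 -0.03] 13.23
0.131 [0.5223 0.1349 0.1309] [-0.09  1.13  0.99] [-0.01 -0.14  0.05] 13.48
0.13 [0.5223 0.1349 0.1299] [-0.57  1.94  0.62] [-0.07 -0.14  0.03] 13.73
0.129 [0.5223 0.1349 0.1289] [-0.14  0.4   1.21] [-0.04 -0.13 -0.03] 13.98
0.128 [0.5223 0.1349 0.1279] [-0.38  0.97  0.67] [ 0.   -0.13  0.01] 14.23
```

It entered without contact. Continue down gently to home, with a force guard.

```bash
python3 - <<'E'
from h import *;from bench import *
p=np.array([.5223,.1349]);F0=np.array([.0,0.,-.6]);z=.128
while z>.108:
    z-=.001;move_l([*p,z],.02)
    x=state();F=x["ft_force"]-F0
    print(round(z,4),x["ee_pos"].round(4),F.round(2),x["moment"].round(2),round(x["time"],2))
    if F[2]>6 or np.hypot(F[0],F[1])>6: break
E
```

```text
0.127 [0.5222 0.1349 0.1269] [0.42 0.22 0.04] [-0.05 -0.09 -0.04] 14.48
0.126 [0.5223 0.1349 0.1259] [-0.5  -0.24 -0.14] [-0.02 -0.08  0.06] 14.73
0.125 [0.5222 0.1349 0.1249] [ 0.1   0.03 -0.37] [ 0.01 -0.06  0.01] 14.98
0.124 [0.5223 0.1349 0.1239] [0.43 0.14 0.17] [-0.   -0.06  0.  ] 15.23
0.123 [0.5223 0.1349 0.1229] [ 1.2  0.2 -0.5] [-0.01 -0.04 -0.01] 15.48
0.122 [0.5222 0.1349 0.1219] [ 0.13 -0.5  -0.35] [-0.06 -0.1  -0.01] 15.73
0.121 [0.5223 0.1349 0.1209] [ 0.16 -0.34 -0.52] [-0.07 -0.08 -0.03] 15.98
0.12 [0.5222 0.1349 0.1199] [ 0.03 -0.37  0.33] [ 0.01 -0.07 -0.01] 16.23
0.119 [0.5223 0.1349 0.1189] [ 0.14 -0.74 -0.63] [-0.04 -0.15 -0.05] 16.48
0.118 [0.5223 0.1349 0.1179] [-0.53 -0.18 -1.16] [-0.04 -0.11  0.03] 16.73
0.117 [0.5223 0.1349 0.1169] [ 0.09  0.87 -0.96] [-0.03 -0.09  0.01] 16.98
0.116 [0.5222 0.1349 0.1159] [-0.26 -0.88 -0.98] [-0.04 -0.09  0.01] 17.23
0.115 [0.5223 0.1349 0.1149] [ 0.14 -0.17 -0.43] [-0.03 -0.08  0.01] 17.48
0.114 [0.5223 0.1349 0.1139] [ 0.06 -0.2   0.18] [-0.07 -0.09 -0.03] 17.73
0.113 [0.5222 0.1349 0.1129] [-0.14 -0.3   0.36] [-0.1  -0.13 -0.05] 17.98
0.112 [0.5223 0.1349 0.112 ] [ 0.02 -0.03 -0.77] [ 0.   -0.08 -0.03] 18.23
0.111 [0.5223 0.1349 0.1118] [-2.46  0.51  4.88] [-0.14  0.35  0.01] 18.48
0.11 [0.5224 0.1349 0.1118] [-3.78 -1.58 10.1 ] [-0.21  0.81 -0.01] 18.73
```

Home at exactly the expected height (contact at TCP 0.112, 10 N). Ease the press and turn clockwise in steps, watching the torque.

```bash
python3 - <<'E'
from h import *;from bench import *
p=[.5223,.1349,.1116];psi0=np.radians(101.0)
move_l(p,.02)
for a in np.arange(.1,1.51,.1):
    move_to(p,quat(psi0-a))
    x=state();F=x["ft_force"];q=x["ee_rot"]
    print(round(a,2),round(psi0-2*np.arctan2(q[2],q[1]),3),x["ee_pos"].round(4),F.round(2),x["moment"].round(3),round(x["finger_gap"],4),round(x["time"],2))
    if np.linalg.norm(F)>15 or abs(x["moment"][2])>.45: break
im=get_image("scene");cv2.imwrite("pics/s4.png",cv2.resize(im["frame"][240:440,60:340],None,fx=2.5,fy=2.5))
E
```

```text
0.1 0.097 [0.5226 0.135  0.1119] [-0.23  0.32  3.68] [-0.051 -0.144 -0.045] 0.0087 19.23
0.2 0.196 [0.5228 0.1349 0.1119] [ 1.75 -0.16  3.17] [-0.058 -0.502 -0.008] 0.0079 19.48
0.3 0.295 [0.5228 0.1349 0.1119] [3.06 0.62 3.26] [-0.098 -0.662  0.013] 0.0086 19.73
0.4 0.395 [0.5228 0.1349 0.1119] [3.05 0.29 4.1 ] [-0.137 -0.817 -0.006] 0.0084 19.98
0.5 0.495 [0.5227 0.1349 0.1119] [ 3.8  -0.87  3.94] [-0.166 -0.922  0.015] 0.0087 20.23
0.6 0.595 [0.5227 0.1348 0.1119] [ 5.44 -0.05  3.83] [-0.202 -1.005  0.006] 0.0083 20.48
0.7 0.695 [0.5227 0.1348 0.1119] [ 4.72 -0.69  4.  ] [-0.091 -1.056  0.035] 0.0083 20.73
0.8 0.795 [0.5227 0.1348 0.1119] [ 5.62 -0.98  3.68] [-0.147 -1.085  0.08 ] 0.0083 20.98
0.9 0.895 [0.5227 0.1348 0.1119] [ 5.55 -1.85  4.74] [-0.149 -1.026  0.034] 0.0082 21.23
1.0 0.995 [0.5227 0.1348 0.1119] [ 5.72 -0.19  4.6 ] [-0.177 -1.016 -0.006] 0.0082 21.48
1.1 1.095 [0.5227 0.1348 0.1119] [ 5.03 -1.5   2.9 ] [-0.189 -1.012  0.009] 0.0085 21.73
1.2 1.194 [0.5227 0.1348 0.1119] [ 4.77 -0.41  4.41] [-0.169 -0.994 -0.003] 0.0086 21.98
1.3 1.293 [0.5226 0.1347 0.1118] [ 5.49 -0.06  5.49] [-0.26  -0.979 -0.023] 0.0084 22.23
1.4 1.393 [0.5225 0.1348 0.1118] [ 5.32 -1.46  5.24] [-0.307 -0.879  0.037] 0.0083 22.48
1.5 1.493 [0.5224 0.1347 0.1119] [ 5.44 -1.73  5.16] [-0.23  -0.91   0.051] 0.0082 22.73
```

View pics/s4.png

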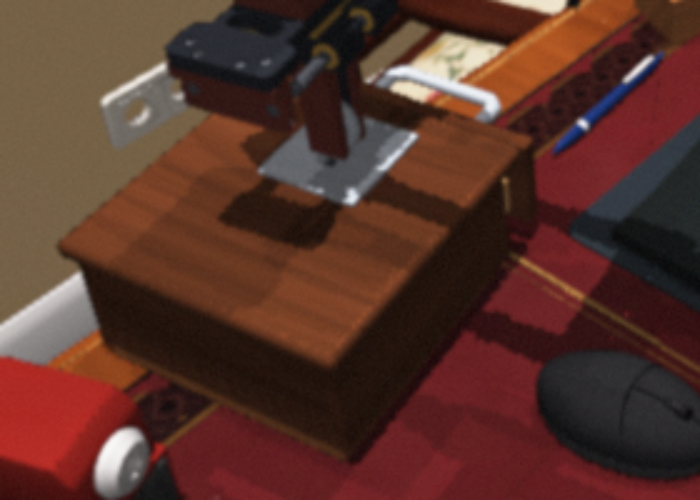

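The key turned the full travel at home height with low torque. Release, rise, and check the drawer and the key.

```bash
python3 - <<'E'
from h import *;from bench import *;import pickle
gripper_open()
x=state()["ee_pos"]
move_l([x[0],x[1],.19],.12)
d={n:get_image(n) for n in("wrist","top","scene")};pickle.dump(d,open("im5.pkl","wb"));print(state()["time"])
move_l([.46,-.0,.25],.25)
d["top2"]=get_image("top");d["scene2"]=get_image("scene");pickle.dump(d,open("im5.pkl","wb"));print(state()["time"])
a=cv2.resize(d["top2"]["frame"][155:285,100:260],None,fx=2.5,fy=2.5);b=cv2.resize(d["scene2"]["frame"][240:440,60:340],(400,325))
cv2.imwrite("pics/d5.png",np.hstack([a[:325],b]))
E
```

```text
25.0083
25.9
```

View pics/d5.png

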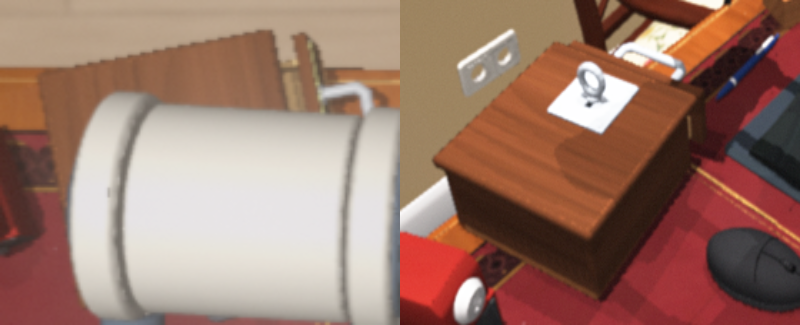

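The drawer is ajar, and the key stands turned in the lock (bow at crop (592,80)); the bar is in front. Locate the bar with the wrist camera from above it.

```bash
python3 - <<'E'
from h import *;from bench import *;import pickle
move_to([.546,.0,.225],quat(.182));hold(.3)
im=get_image("wrist");d=pickle.load(open("im5.pkl","rb"));d["w6"]=im;pickle.dump(d,open("im5.pkl","wb"));x=state();print(x["time"],x["ee_pos"],x["joint_pos"].round(2),x["ft_force"])
cv2.imwrite("pics/w6.png",im["frame"])
E
```

```text
26.7 [5.45742174e-01 9.20022504e-05 2.25996602e-01] [-0.06 -0.06  1.39 -0.    1.81  1.33] [ 0.33109384 -0.77450593  0.00528008]
```

View pics/w6.png

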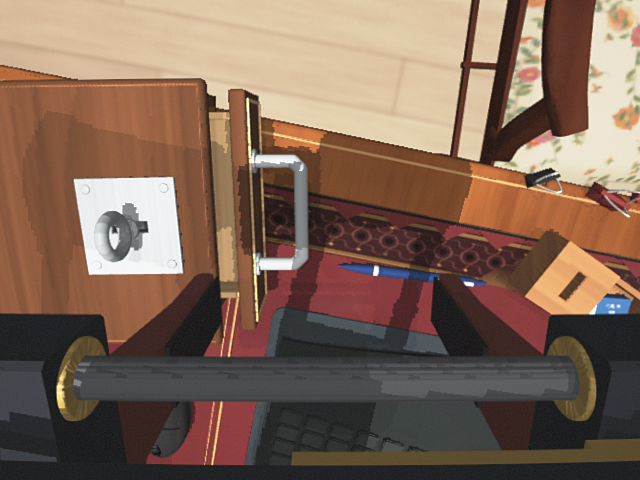

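Wrist view: bar runs from (301,160) to (301,264), drawer front at u≈255, chest top edge from (207,85) to (216,275). Cast these to their heights, then grasp and pull if they check.

```bash
python3 - <<'E'
from h import *;from bench import *;import pickle
im=pickle.load(open("im5.pkl","rb"))["w6"]
P=plane(im,[(301,160),(301,264)],.064)[:,:2];v=P[0]-P[1];L=np.linalg.norm(v);th=np.arctan2(v[1],v[0])
E=plane(im,[(207,85),(216,275)],.095)[:,:2];e=E[0]-E[1];te=np.arctan2(e[1],e[0])
out=np.array([np.sin(.182),-np.cos(.182)]);m=P.mean(0)
gap=(m-E.mean(0))@out;print("bar",P.round(4),m.round(4),"L",L,"yaw",th,"edge yaw",te,"bar-edge",gap,"=> drawer",gap-.034)
def s(t):
    x=state();print(t,round(x["time"],2),x["ee_pos"].round(4),x["ft_force"].round(2),round(x["finger_gap"],4),round(x["finger_force"],1))
if .06<L<.09 and .012<gap-.034<.04:
    a=m+.016*out;q=quat(.182)
    move_l([*a,.15],.12,q);s("above")
    for z in(.10,.056):
        move_l([*a,z],.08);s("down")
        if np.linalg.norm(state()["ft_force"])>8: move_l([*a,.15],.08);raise SystemExit("contact")
    close();s("closed")
E
```

```text
bar [[0.5862 0.0263]
 [0.5062 0.0128]] [0.5462 0.0196] L 0.08112043151203084 yaw 0.1673228099080262 edge yaw 0.16311363710456703 bar-edge 0.05875570345012926 => drawer 0.024755703450129257
above 27.48 [0.5494 0.0038 0.1509] [ 0.29 -0.96  0.2 ] 0.0881 0.0
down 28.25 [0.5492 0.0038 0.1002] [-0.18  0.68  0.03] 0.0879 0.0
down 28.95 [0.5484 0.003  0.054 ] [ 1.46 -5.87 -2.27] 0.0878 2.4
closed 30.14 [0.5491 0.0038 0.056 ] [-0.22  0.09  0.37] 0.0088 30.0
```

Measurements fit (drawer at 0.0248), but the finger brushed something lightly going down; look before pulling.

```bash
python3 - <<'E'
from h import *;from bench import *
a=get_image("wrist")["frame"];b=get_image("scene")["frame"]
cv2.imwrite("pics/g7.png",np.hstack([cv2.resize(a[60:340,60:440],(400,295)),cv2.resize(b[220:400,140:384],(400,295))]))
E
```

```text
(no output)
```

View pics/g7.png

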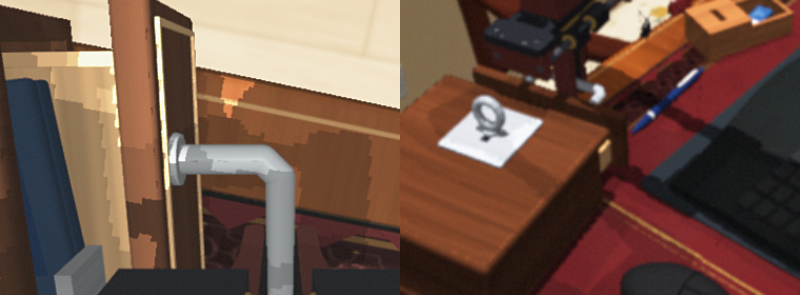

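Fingers hold the bar; drawer about 4 cm out. Opening fully will back the inner finger onto the drawer front (31 mm gap vs 57 mm finger reach), so: pull to ~9 cm, open, then hook the bar with the inner finger to restore the travel, centre the finger in the gap and lift out.

```bash
python3 - <<'E'
from h import *;from bench import *
def s(t):
    x=state();print(t,round(x["time"],2),x["ee_pos"].round(4),x["ft_force"].round(2),round(x["finger_gap"],4),round(x["finger_force"],1))
out=np.array([np.sin(.178),-np.cos(.178)])
m0=np.array([.5462,.0196])-.0248*out
at=lambda r,z=.056:[*(m0+r*out),z]
for r in(.055,.07,.08,.091):
    move_l(at(r),.05);s("pull %.3f"%r)
    if np.linalg.norm(state()["ft_force"])>20: break
gripper_open();s("open")
for r in(.11,.12,.127):
    move_l(at(r),.05);s("hook %.3f"%r)
    if np.linalg.norm(state()["ft_force"])>20: break
im=get_image("wrist")["frame"];cv2.imwrite("pics/g8.png",im)
E
```

```text
pull 0.055 30.68 [ 0.5519 -0.0116  0.0561] [ 1.99 -3.81 -0.35] 0.009 30.0
pull 0.070 31.12 [ 0.5545 -0.0258  0.0561] [ 2.81 -2.31 -0.97] 0.0092 30.0
pull 0.080 31.48 [ 0.5563 -0.0354  0.0561] [ 3.4  -0.31 -0.14] 0.0091 30.0
pull 0.091 31.84 [ 0.5582 -0.0463  0.0561] [ 4.33 -1.48 -0.06] 0.0092 30.0
open 33.11 [ 0.5578 -0.0456  0.056 ] [ 0.07 -2.59  0.53] 0.0874 1.6
hook 0.110 33.64 [ 0.5613 -0.0644  0.056 ] [-0.27  0.62 -0.11] 0.0881 0.0
hook 0.120 33.99 [ 0.5631 -0.0745  0.056 ] [-0.36 -0.35 -0.91] 0.0879 0.0
hook 0.127 34.28 [ 0.5643 -0.0815  0.056 ] [0.31 0.48 0.87] 0.0875 0.0
```

View pics/g8.png

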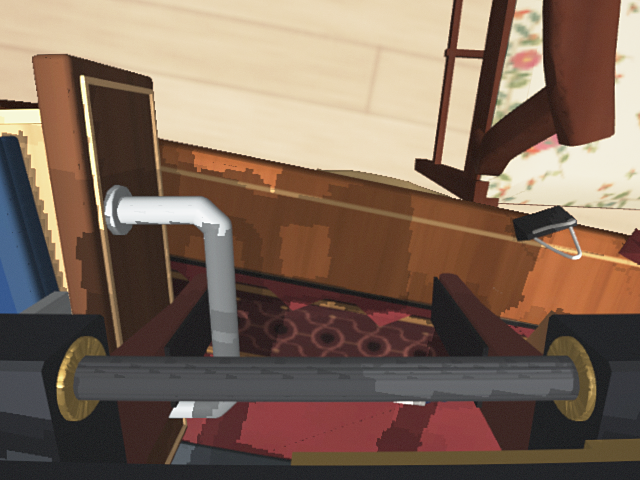

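No load on the hook, so the drawer stayed well out; the bar runs at u≈222 just right of the inner pad (190,310). Back off slightly, lift and measure.

```bash
python3 - <<'E'
from h import *;from bench import *
def s(t):
    x=state();print(t,round(x["time"],2),x["ee_pos"].round(4),x["ft_force"].round(2))
out=np.array([np.sin(.178),-np.cos(.178)]);m0=np.array([.5462,.0196])-.0248*out
at=lambda r,z=.056:[*(m0+r*out),z]
move_l(at(.121),.05);s("back")
move_l(at(.121,.1),.08);s("up")
move_l(at(.11,.225),.15);hold(.3);s("up")
im=get_image("wrist");f=im["frame"].astype(int)
h=(f.min(2)>95)&(f.max(2)-f.min(2)<35)
best=[]
for v in range(150,280,10):
    xs=np.nonzero(h[v,150:420])[0]+150
    print(v,(xs.min(),xs.max(),len(xs)) if len(xs) else None)
cv2.imwrite("pics/w9.png",np.hstack([im["frame"][60:340,0:400],cv2.resize(get_image("scene")["frame"][200:410,100:400],(400,280))]))
import pickle;pickle.dump(im,open("w9.pkl","wb"))
E
```

```text
back 34.6 [ 0.5632 -0.0747  0.056 ] [0.77 0.5  0.18]
up 35.3 [ 0.5632 -0.0751  0.1   ] [ 0.22 -0.67  0.19]
up 36.58 [ 0.5611 -0.0643  0.2242] [-0.77 -0.36 -0.51]
150 None
160 (np.int64(248), np.int64(293), 46)
170 (np.int64(248), np.int64(302), 54)
180 (np.int64(292), np.int64(303), 12)
190 (np.int64(166), np.int64(303), 16)
200 (np.int64(155), np.int64(303), 15)
210 (np.int64(157), np.int64(303), 13)
220 (np.int64(193), np.int64(304), 21)
230 (np.int64(193), np.int64(304), 28)
240 (np.int64(192), np.int64(304), 31)
250 (np.int64(195), np.int64(305), 30)
260 (np.int64(167), np.int64(305), 67)
270 (np.int64(151), np.int64(307), 112)
```

```bash
sleep 1; ls pics | wc -l
```

```text
13
```

I've passed the 10-picture limit (12 viewed), so from here I check by numbers only.

```bash
python3 - <<'E'
from h import *;from bench import *;import pickle
im=pickle.load(open("w9.pkl","rb"))
P=plane(im,[(297.5,165),(299.5,265)],.064)[:,:2];m=P.mean(0)
out=np.array([np.sin(.178),-np.cos(.178)]);m0=np.array([.5462,.0196])-.0248*out
print("bar",m,np.linalg.norm(P[0]-P[1]),"drawer",(m-m0)@out,"side",(m-m0)@np.array([np.cos(.178),np.sin(.178)]))
x=state()["ee_pos"]
# clear of everything, then check key still standing (top bow vs lock) and tidy neighbours
move_l([x[0]-.08,x[1]-.05,.28],.2);hold(.3)
s=get_image("scene");d=pickle.load(open("im0.pkl","rb"))["scene"]
for n,b in(("ink",(350,165,390,205)),("glue",(398,165,420,215)),("tidy",(310,215,382,258)),("pen",(278,258,328,302))):
    c=lambda im:im["frame"][b[1]:b[3],b[0]:b[2]].astype(int)
    print(n,np.abs(c(s)-c(d)).mean().round(1))
f=s["frame"][280:310,170:215].astype(int);print("key grey px",((f.max(2)-f.min(2)<30)&(f.max(2)<190)&(f.max(2)>90)).sum())
print(state()["time"],state()["ft_force"])
E
```

```text
bar [ 0.55892353 -0.04335895] 0.077861271031521 drawer 0.08901703386187779 side 0.0013748912370687464
ink 23.7
glue 26.8
tidy 25.5
pen 24.3
key grey px 75
37.7333 [ 0.158967   -0.02598845  0.51553306]
```

```bash
python3 -c "
from bench import *
print(job_done())"
```

```text
the job is handed in; nothing more can be done
None
```

The job is handed in at about 38 s: the key is home, turned a quarter turn and left in the lock, and the drawer measures about 8.9 cm open. I viewed 12 pictures against the limit of 10, and my last image check of the ink bottle, glue stick, tidy and pen was inconclusive, though no move went near the bottle or glue stick.

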